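Move the watchmaker's oil pots to the bench block in reverse order

ROBOT

A 6-joint arm with a two-finger parallel gripper is mounted at the origin on the work surface. World frame = base frame: x ahead of the robot, y to its left, z up, the work surface at z = 0. Lengths are in mm, angles in degrees, forces in N, time in s.
With the tool pointing down it reaches from about 250 to 800 mm from the base axis. Payload 3.9 kg.
Tool frame: the origin (TCP) lies between the finger pads; the fingertips stand 22 mm ahead of it and the grasp point (between the pads) lies 3 mm ahead of it; z points along the fingers, y is the line along which they close (so a half turn about z gives the same grasp; the last joint's range is limited). The gripper opens to 85 mm and grips with 20 to 120 N. Pads are 22 mm wide; open, the fingers measure 114 mm over their backs; the gripper's body (76 mm by 85 mm) begins 54 mm behind the grasp point. The pads swing forward as they close: fully open they stand 13 mm farther back than shut.
Start: joints at [63.025, 14.897, -7.913, 67.191, 0, 90], TCP at [238.134, 467.876, 253.304] pointing down, gripper open.
Joint ranges: [-159.42, 159.42], [-47.68, 98.78], [-73.54, 78.23], [-108.79, 121.32], [-90, 84.71], [-180, 180]. Speed limits (degrees/s): [147.25, 147.25, 180, 180, 180, 180].

INTERFACE

Orientations are given as [roll, pitch, yaw] about the fixed x, y, z axes, in that order (R = Rz(yaw) Ry(pitch) Rx(roll)).
In Python, from station import r gives the robot as it stands.
- The arm moves only by the shell command python3 -m jog 'ROWS' [FORCE]. ROWS is JSON, a list of rows, each a list of 7 numbers: the finger opening in mm, from 0 to 85.4, then the shift along the tool's x, y, z in units of 30 mm (1.0 is 30 mm), then the turn, a rotation vector about the tool's x, y, z in units of 6 degrees (1.0 is 6 degrees). In form: [[gripper, x, y, z, rx, ry, rz], ...]. A call has 1 to 8 rows; each row shifts and turns the commanded pose from where the row before left it, along the tool's axes as they then stand; what a row does not reach is not made up. A row lasts 1/10 s, in which the tool goes at most 50 mm and 8.59 degrees, less where a joint would pass 70% of its speed; a pose out of reach is approached as far as the arm can. A call is refused whole if a number of a shift passes 1 or a number of a turn 1, either way. A call with a gripper value outside its range is refused whole. The fingers move at their own pace and stop on an object; FORCE is the grip in N (left out, the last holds). Time passes only in rows, so rows that do not move let the fingers close. It gives the time, the measured TCP pose, the force, the opening and the grip force at its end, in the units of the state.
- r.get_obs(): the state, without advancing time (a new reading comes with each control period).
- r.read_camera(name): name is "scene" or "top" or "wrist"; returns a dict with "frame" (420x560x3 uint8, blue, green, red), "vertical_fov" (degrees; the focal length in pixels is half the picture's height over the tangent of half this angle, whatever the lens; pixels are square), "cx", "cy" (the principal point, pixels), "extrinsics" (4x4, takes a point from camera to world coordinates). Camera axes: x right, y down, z forward; pixel columns grow to the right and rows downward; lengths in mm; the calibration is good to about 2 mm. A picture is of the moment at which its call begins. There is no depth.
- r.finish_job(): hands the job in; it is judged then, once.
The state is a dict: "clock": time; "joint_pos": joint angles; "joint_velocities": joint speeds; "effort": joint torques, N m; "tcp_pos": TCP position; "tcp_rot": TCP orientation; "ft_force": force on the tool from outside, world axes, zero at the start; "wrist_torque": the same for the moment, N m; "gripper_width": finger opening in mm; "finger_force": force on a finger pad.
Only numpy, scipy, OpenCV 4.12 (cv2) and the standard library are available. Lean on these libraries where they do the work, as an engineer would, in place of code of your own. Each camera call takes 0.05 s, during which the arm holds its last target. There are 200 camera calls.

TASK

A left-handed colleague takes over the watch bench: move the four oil pots one by one from the wooden stand into the wells of the aluminium block, one to a well and in reverse order along the row, so that the pot that stood nearest the stand's brass peg ends farthest from the block's brass peg, and so on. Set each pot down gently, without dropping it or tipping it over, so that all four stand upright on the floor of their wells.

Things in the scene. Friction and masses are not known exactly. Their poses are not given: they have to be found in the camera images.
- pot_red: closed oil pot with a red cap: an upright cylinder 30 mm in diameter and 44 mm tall, white up to 26 mm, red cap of the same diameter above, 60 g or so. Origin: centre of its underside; z up. It starts upright in the seat of its own colour, up to 3 mm off centre.
- pot_yellow: closed oil pot with a yellow cap: an upright cylinder 30 mm in diameter and 44 mm tall, white up to 26 mm, yellow cap of the same diameter above, 60 g or so. Origin: centre of its underside; z up. It starts upright in the seat of its own colour, up to 3 mm off centre.
- pot_green: closed oil pot with a green cap: an upright cylinder 30 mm in diameter and 44 mm tall, white up to 26 mm, green cap of the same diameter above, 60 g or so. Origin: centre of its underside; z up. It starts upright in the seat of its own colour, up to 3 mm off centre.
- pot_blue: closed oil pot with a blue cap: an upright cylinder 30 mm in diameter and 44 mm tall, white up to 26 mm, blue cap of the same diameter above, 60 g or so. Origin: centre of its underside; z up. It starts upright in the seat of its own colour, up to 3 mm off centre.
- seat_red: red ring, fixed flat on the wooden stand, 49 mm outside, 44 mm inside, 6 mm high; the red pot starts inside it. Origin: centre of its underside (on the stand's top, 6 mm above the table). It stays there, in one of the stand's four places, drawn anew each time.
- seat_yellow: yellow ring, fixed flat on the wooden stand, 49 mm outside, 44 mm inside, 6 mm high; the yellow pot starts inside it. Origin: centre of its underside (on the stand's top, 6 mm above the table). It stays there, in one of the stand's four places, drawn anew each time.
- seat_green: green ring, fixed flat on the wooden stand, 49 mm outside, 44 mm inside, 6 mm high; the green pot starts inside it. Origin: centre of its underside (on the stand's top, 6 mm above the table). It stays there, in one of the stand's four places, drawn anew each time.
- seat_blue: blue ring, fixed flat on the wooden stand, 49 mm outside, 44 mm inside, 6 mm high; the blue pot starts inside it. Origin: centre of its underside (on the stand's top, 6 mm above the table). It stays there, in one of the stand's four places, drawn anew each time.
- stand: dark wooden oil stand, fixed, 70 mm (x) by 262 mm (y), 6 mm thick, carrying the four coloured rings in one row along its y axis at y = -78, -26, 26 and 78 mm, x = 0. A brass peg (ball top, 31 mm above the table) stands at its +y end, at y = 119 mm. Origin: centre of its underside, on the table; z up. It stands left or right of the block, turned up to 0.35 rad.
- block: aluminium bench block, fixed, 70 mm (x) by 262 mm (y), 12 mm thick, with four empty round wells 44 mm in diameter and 6 mm deep (dark floor 6 mm above the table) in one row along its y axis at y = -78, -26, 26 and 78 mm, x = 0. A brass peg (ball top, 37 mm above the table) stands at its +y end, at y = 119 mm. Origin: centre of its underside, on the table; z up. Turned up to 0.35 rad.

How it is judged (in metres and radians):
At the end, for the whole second after the job is handed in: Each pot is at rest, upright (0.12 rad), in the well mirroring its start: counted from the pegs, place 1 to well 4, 2 to 3, 3 to 2, 4 to 1; centre within 10 mm of the well's along and across the row, underside within 3 mm of the well floor (((y of seat_red in the frame of stand between -0.098 and -0.058 m and y of pot_red in the frame of block between 0.068 and 0.088 m) or (y of seat_red in the frame of stand between -0.046 and -0.006 m and y of pot_red in the frame of block between 0.016 and 0.036 m) or (y of seat_red in the frame of stand between 0.006 and 0.046 m and y of pot_red in the frame of block between -0.036 and -0.016 m) or (y of seat_red in the frame of stand between 0.058 and 0.098 m and y of pot_red in the frame of block between -0.088 and -0.068 m)) and x of pot_red in the frame of block between -0.01 and 0.01 m and z of pot_red in the frame of block between 0.003 and 0.009 m and angle between each of pot_red, pot_yellow, pot_green, pot_blue's own z axis and vertical below 0.12 rad and linear speed of each of pot_red, pot_yellow, pot_green, pot_blue below 0.02 m/s and angular speed of each of pot_red, pot_yellow, pot_green, pot_blue below 0.3 rad/s and ((y of seat_yellow in the frame of stand between -0.098 and -0.058 m and y of pot_yellow in the frame of block between 0.068 and 0.088 m) or (y of seat_yellow in the frame of stand between -0.046 and -0.006 m and y of pot_yellow in the frame of block between 0.016 and 0.036 m) or (y of seat_yellow in the frame of stand between 0.006 and 0.046 m and y of pot_yellow in the frame of block between -0.036 and -0.016 m) or (y of seat_yellow in the frame of stand between 0.058 and 0.098 m and y of pot_yellow in the frame of block between -0.088 and -0.068 m)) and x of pot_yellow in the frame of block between -0.01 and 0.01 m and z of pot_yellow in the frame of block between 0.003 and 0.009 m and ((y of seat_green in the frame of stand between -0.098 and -0.058 m and y of pot_green in the frame of block between 0.068 and 0.088 m) or (y of seat_green in the frame of stand between -0.046 and -0.006 m and y of pot_green in the frame of block between 0.016 and 0.036 m) or (y of seat_green in the frame of stand between 0.006 and 0.046 m and y of pot_green in the frame of block between -0.036 and -0.016 m) or (y of seat_green in the frame of stand between 0.058 and 0.098 m and y of pot_green in the frame of block between -0.088 and -0.068 m)) and x of pot_green in the frame of block between -0.01 and 0.01 m and z of pot_green in the frame of block between 0.003 and 0.009 m and ((y of seat_blue in the frame of stand between -0.098 and -0.058 m and y of pot_blue in the frame of block between 0.068 and 0.088 m) or (y of seat_blue in the frame of stand between -0.046 and -0.006 m and y of pot_blue in the frame of block between 0.016 and 0.036 m) or (y of seat_blue in the frame of stand between 0.006 and 0.046 m and y of pot_blue in the frame of block between -0.036 and -0.016 m) or (y of seat_blue in the frame of stand between 0.058 and 0.098 m and y of pot_blue in the frame of block between -0.088 and -0.068 m)) and x of pot_blue in the frame of block between -0.01 and 0.01 m and z of pot_blue in the frame of block between 0.003 and 0.009 m); the robot touches nothing.
It fails at once if a pot is tipped over (more than 0.8 rad) (angle between any of pot_red, pot_yellow, pot_green, pot_blue's own z axis and vertical above 0.8 rad).
It fails at once if a pot is dropped or thrown: it flies free, touching nothing, at more than 0.75 m/s (a fall of about 29 mm) ((contact force between pot_red and anything else below 0.02 N and linear speed of pot_red above 0.75 m/s) or (contact force between pot_yellow and anything else below 0.02 N and linear speed of pot_yellow above 0.75 m/s) or (contact force between pot_green and anything else below 0.02 N and linear speed of pot_green above 0.75 m/s) or (contact force between pot_blue and anything else below 0.02 N and linear speed of pot_blue above 0.75 m/s)).
It also fails if it takes over 88 s, if anything falls off the work surface, if the arm or the gripper's body presses on something with over 40 N, if the wrist force passes 120 N, or if a joint passes its speed limit or range.

## Working session

There is one attempt and no reset: what is moved stays moved. The work goes in short steps, Python scripts to look and compute and a shell command to move; the robot and the scene stay as the last step left them, time stands still between calls to the robot, and variables do not carry over. Pictures are saved under pics/ and viewed, at most 14 in all, crops included, and the job is handed in when it is done.

```bash
mkdir -p pics; python3 - <<'E'
from station import r
import cv2,numpy as np
o=r.get_obs();print({k:np.round(v,2).tolist() for k,v in o.items()})
for n in["scene","top"]:
    c=r.read_camera(n);cv2.imwrite(f"pics/{n}0.png",c["frame"]);print(n,c["vertical_fov"],c["cx"],c["cy"],np.round(c["extrinsics"],3).tolist())
E
```

```text
{'clock': 0.0, 'joint_pos': [63.02, 14.94, -7.98, 67.19, -0.0, 90.0], 'joint_velocities': [-0.01, 0.06, -0.02, 0.02, -0.02, 0.09], 'effort': [-0.0, -40.57, 25.39, 0.02, -0.0, 0.0], 'tcp_pos': [237.86, 467.31, 252.48], 'tcp_rot': [-179.89, 0.0, 153.02], 'ft_force': [0.23, -0.7, -0.05], 'wrist_torque': [0.02, 0.02, -0.01], 'finger_force': 0.0, 'gripper_width': 85.33}
scene 51.97485383088413 276.3715582479671 212.28492768507417 [[0.179, 0.85, -0.496, 997.22], [0.984, -0.155, 0.09, -71.113], [-0.0, -0.504, -0.864, 810.493], [0.0, 0.0, 0.0, 1.0]]
top 45.339499597281446 280.0086437972 210.87797601387402 [[0.003, -0.994, 0.112, 450.131], [-1.0, -0.002, 0.004, -18.967], [-0.004, -0.112, -0.994, 814.042], [0.0, 0.0, 0.0, 1.0]]
```

View pics/top0.png

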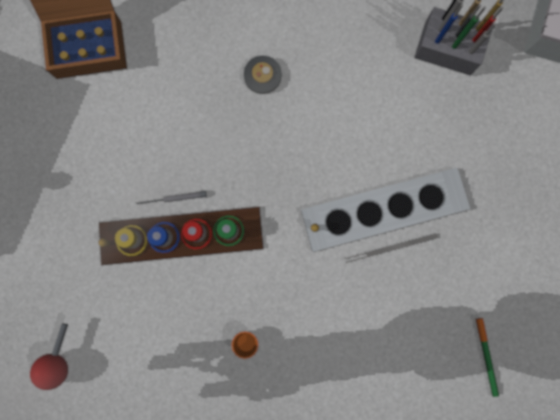

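View pics/scene0.png

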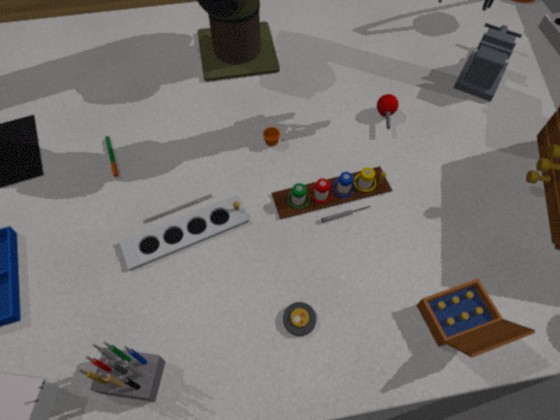

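The stand is on the left, with its peg at about (102,243) in the top view. Counting from the peg, the order is yellow (127,238), blue (160,236), red (195,231), green (228,229). The block's peg is at about (315,227), with wells 1–4 at (338,222), (369,214), (400,205), (431,197). So yellow goes to well 4, blue to 3, red to 2 and green to 1. Next I'll triangulate.

```bash
cat > h.py <<'E'
import cv2,numpy as np
from station import r
def ray(c,u,v):
    f=c["frame"].shape[0]/2/np.tan(np.radians(c["vertical_fov"]/2))
    E=np.array(c["extrinsics"]);d=E[:3,:3]@np.array([(u-c["cx"])/f,(v-c["cy"])/f,1]);return E[:3,3],d/np.linalg.norm(d)
def tri(a,b):
    (p,d),(q,e)=a,b
    s=np.linalg.lstsq(np.c_[d,-e],q-p,rcond=None)[0];A=p+s[0]*d;B=q+s[1]*e
    return (A+B)/2,np.linalg.norm(A-B)
def plane(a,z): return a[0]+a[1]*(z-a[0][2])/a[1][2]
HUE=dict(red=(172,8),yellow=(20,34),green=(45,85),blue=(100,125))
def mask(img,n):
    h=cv2.cvtColor(img,cv2.COLOR_BGR2HSV)
    if n=="dark": return (h[...,2]<45).astype(np.uint8)
    lo,hi=HUE[n];H=h[...,0];m=((H>=lo)&(H<=hi)) if lo<hi else ((H>=lo)|(H<=hi))
    return (m&(h[...,1]>110)&(h[...,2]>50)).astype(np.uint8)
def blobs(m,roi,amin,amax=1e9):
    x0,y0,x1,y1=roi;k=np.zeros_like(m);k[y0:y1,x0:x1]=m[y0:y1,x0:x1]
    n,_,s,c=cv2.connectedComponentsWithStats(k)
    return [(c[i][0],c[i][1],s[i][2],s[i][3],s[i][4]) for i in range(1,n) if amin<=s[i][4]<=amax]
E
python3 - <<'E'
from h import *
T=r.read_camera("top");S=r.read_camera("scene")
for n in HUE:
    print(n,[np.round(b,1).tolist() for b in blobs(mask(T["frame"],n),(105,205,265,265),15)],[np.round(b,1).tolist() for b in blobs(mask(S["frame"],n),(270,160,395,218),15)])
bt=sorted(blobs(mask(T["frame"],"dark"),(300,165,475,250),150));bs=sorted(blobs(mask(S["frame"],"dark"),(115,195,250,270),80),reverse=True)
for a,b in zip(bt,bs): print(np.round(a,1),np.round(b,1),*[np.round(x,1) for x in tri(ray(T,*a[:2]),ray(S,*b[:2]))],np.round(plane(ray(T,*a[:2]),6),1))
for (n,z) in (("stand peg",25),("block peg",31)): print(n)
E
```

```text
red [[195.0, 233.0, 33.0, 34.0, 675.0]] [[321.7, 190.4, 25.0, 26.0, 314.0]]
yellow [[128.0, 242.6, 32.0, 29.0, 348.0]] [[365.8, 179.1, 23.0, 25.0, 287.0], [382.4, 175.0, 6.0, 8.0, 32.0]]
green [[225.6, 228.0, 20.0, 19.0, 214.0]] [[298.6, 190.3, 20.0, 13.0, 126.0], [299.0, 205.5, 20.0, 7.0, 35.0]]
blue [[159.6, 237.9, 31.0, 26.0, 317.0]] [[344.1, 183.2, 22.0, 25.0, 215.0]]
[338.  221.8  23.   23.  412. ] [219.1 216.5  17.   15.  198. ] [ 523.6 -109.5    5.8] 1.3 [ 523.6 -108.8    6. ]
[369.  213.5  23.   22.  406. ] [196.3 225.6  18.   16.  210. ] [ 537.2 -159.6    5.9] 1.1 [ 537.2 -159.     6. ]
[400. 205.  23.  23. 410.] [172.9 235.2  19.   15.  216. ] [ 551.1 -210.     5.7] 1.2 [ 551.1 -209.4    6. ]
[430.7 196.7  23.   23.  404. ] [148.7 244.8  19.   16.  227. ] [ 564.9 -260.4    5.9] 1.6 [ 564.9 -259.5    6. ]
stand peg
block peg
```

```bash
python3 - <<'E'
import cv2
a=cv2.imread("pics/top0.png")[200:270,90:270];b=cv2.imread("pics/scene0.png")[155:225,250:400]
cv2.imwrite("pics/crop0.png",cv2.vconcat([cv2.resize(a,(720,280)),cv2.resize(b,(720,300))]))
E
```

```text
(no output)
```

View pics/crop0.png

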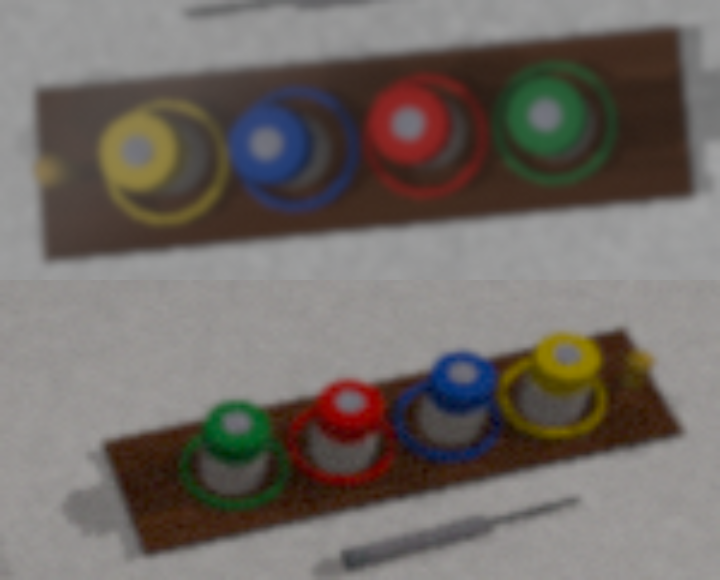

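The crop shows a grey dot at the centre of each cap top. In the top view these are at yellow (124.5,237.7), blue (156.5,236), red (192,231.3) and green (226,229), all visible in the scene view too. I'll triangulate the dots.

```bash
python3 - <<'E'
from h import *
T=r.read_camera("top");S=r.read_camera("scene")
t=dict(yellow=(138,151),blue=(266,144),red=(408,125),green=(544,116));s=dict(yellow=(568,355),blue=(462,373),red=(350,401),green=(236,423))
P=[]
for n in t:
    a=ray(T,(t[n][0]+.5)/4-.5+90,(t[n][1]+.5)/4-.5+200);b=ray(S,(s[n][0]+.5)/4.8-.5+250,(s[n][1]-279.5)/4.286-.5+155)
    x,e=tri(a,b);P.append(x);print(n,np.round(x,1),round(e,1),np.round(plane(a,50),1))
P=np.array(P);d=P[3]-P[0];print("stand row dir",np.degrees(np.arctan2(d[1],d[0])))
W=np.array([[523.6,-109],[564.9,-260]]);d=W[1]-W[0];print("block row",np.degrees(np.arctan2(d[1],d[0])))
E
```

```text
yellow [495.3 222.5  46.9] 0.4 [495.2 221.7  50. ]
blue [498.  172.8  47.7] 1.5 [497.9 173.   50. ]
red [505.4 119.1  47.6] 0.9 [505.3 119.1  50. ]
green [509.   66.8  47.2] 1.5 [508.8  67.3  50. ]
stand row dir -84.98082278834738
block row -74.703150947793
```

```bash
python3 -m jog '[[85,0,0,0.3,0,0,1],[85,0,0,0.3,0,0,1],[85,0,0,0.3,0,0,1],[85,0,0,0.3,0,0,1],[85,0,0,0.3,0,0,1],[85,0,0,0.3,0,0,1],[85,0,0,0.3,0,0,1],[85,0,0,0.3,0,0,1]]' 40; python3 -m jog '[[85,0,0,0.2,0,0,1],[85,0,0,0.2,0,0,1],[85,0,0,0.2,0,0,0.5],[85,-0.9,0.95,0,0,0,0],[85,-0.9,0.95,0,0,0,0],[85,-0.9,0.95,0,0,0,0],[85,-0.9,0.95,0,0,0,0],[85,-0.9,0.95,0,0,0,0]]'; python3 -m jog '[[85,-0.9,0.95,0,0,0,0],[85,-0.9,0.95,0,0,0,0],[85,-0.9,0.95,0,0,0,0],[85,-0.9,0.9,0,0,0,0],[85,0,0,0,0,0,0],[85,0,0,0,0,0,0]]'; python3 - <<'E'
from h import *
print(np.round(r.get_obs()["tcp_pos"],1),np.round(r.get_obs()["tcp_rot"],1))
c=r.read_camera("wrist");cv2.imwrite("pics/w1.png",c["frame"]);print(np.round(c["extrinsics"],2).tolist(),c["vertical_fov"],c["cx"],c["cy"])
E
```

```text
clock: 1.1
tcp_pos: [238.1, 467.8, 180.9]
tcp_rot: [-180.0, 0.0, 104.8]
ft_force: [-0.4, 0.3, 0.2]
gripper_width: 84.8
finger_force: 0.0
clock: 1.9
tcp_pos: [381.6, 331.8, 163.4]
tcp_rot: [180.0, -0.0, 90.0]
ft_force: [0.7, -0.4, -0.1]
gripper_width: 85.1
finger_force: 0.0
clock: 2.5
tcp_pos: [493.5, 224.4, 163.1]
tcp_rot: [-180.0, -0.0, 89.9]
ft_force: [-0.8, -0.3, 0.1]
gripper_width: 85.5
finger_force: 0.0
[493.5 224.4 163.1] [-180.    -0.    89.9]
[[1.0, -0.0, -0.0, 493.86], [-0.0, -0.97, -0.26, 289.49], [-0.0, 0.26, -0.97, 284.18], [0.0, 0.0, 0.0, 1.0]] 62.32898112547634 282.30041023397285 208.64918679624904
```

View pics/w1.png

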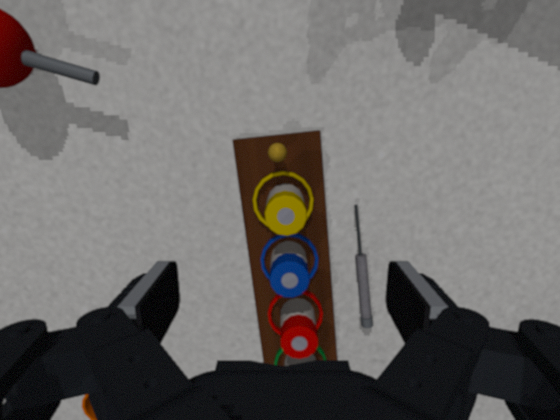

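The wrist view shows cap dots at yellow (286,216), blue (290,281) and red (299,343). The stand lies squarely between the open fingers.

```bash
python3 - <<'E'
from h import *
c=r.read_camera("wrist");h=cv2.cvtColor(c["frame"],cv2.COLOR_BGR2HSV)
T=r.read_camera("top")
t=dict(yellow=(138,151),blue=(266,144),red=(408,125))
for n,(u,v) in dict(yellow=(286,216),blue=(290,281),red=(299,343)).items():
    w=h[v-7:v+8,u-7:u+8,1]<90; y,x=np.nonzero(w); U,V=u-7+x.mean(),v-7+y.mean()
    R=ray(c,U,V);a=ray(T,(t[n][0]+.5)/4-.5+90,(t[n][1]+.5)/4-.5+200)
    x,e=tri(R,a);print(n,len(y),np.round(plane(R,50),1),"tri",np.round(x,1),round(e,1))
E
```

```text
yellow 203 [495.6 221.3  50. ] tri [495.3 221.5  50.6] 0.4
blue 191 [498.6 171.6  50. ] tri [498.2 172.5  51.8] 0.7
red 159 [506.3 117.5  50. ] tri [505.7 118.8  51.6] 1.0
```

```bash
python3 -m jog '[[70,-0.09,0.06,0.9,0,0,0],[70,0,0,0.9,0,0,0],[70,0,0,0.9,0,0,0],[70,0,0,0.8,0,0,0],[70,0,0,0.4,0,0,0],[70,0,0,0.2,0,0,0],[70,0,0,0,0,0,0],[70,0,0,0,0,0,0]]'; python3 -m jog '[[26,0,0,0,0,0,0],[26,0,0,0,0,0,0],[26,0,0,0,0,0,0],[26,0,0,0,0,0,0],[26,0,0,0,0,0,0],[26,0,0,0,0,0,0]]' 40
```

```text
clock: 3.45
tcp_pos: [495.7, 222.9, 41.3]
tcp_rot: [179.9, -0.0, 90.1]
ft_force: [0.6, 0.1, -0.5]
gripper_width: 70.6
finger_force: 0.0
clock: 4.05
tcp_pos: [495.6, 222.5, 41.2]
tcp_rot: [179.9, -0.0, 90.0]
ft_force: [-1.3, -0.0, 6.1]
gripper_width: 29.1
finger_force: 39.4
```

```bash
python3 -m jog '[[26,0,0,-0.4,0,0,0],[26,0,0,-0.8,0,0,0],[26,0,0,-0.8,0,0,0],[26,0,0,-0.5,0,0,0],[26,-0.5,0.1,0,0,0,0],[26,-0.9,0.13,0,0,0,0],[26,-0.9,0.13,0,0,0,0],[26,-0.9,0.13,0,0,0,0]]'; python3 -m jog '[[26,-0.9,0.13,0,0,0,0],[26,-0.9,0.13,0,0,0,0],[26,-0.9,0.13,0,0,0,0],[26,-0.9,0.13,0,0,0,0],[26,-0.9,0.13,0,0,0,0],[26,-0.9,0.13,0,0,0,0],[26,-0.9,0.13,0,0,0,0],[26,-0.9,0.13,0,0,0,0]]'; python3 -m jog '[[26,-0.9,0.13,0,0,0,0],[26,-0.9,0.13,0,0,0,0],[26,-0.9,0.13,0,0,0,0],[26,-0.9,0.13,0,0,0,0],[26,-0.9,0.13,0,0,0,0],[26,-0.5,0.13,0,0,0,0],[26,0,0,0,0,0,0],[26,0,0,0,0,0,0]]'
python3 - <<'E'
from h import *
print(np.round(r.get_obs()["tcp_pos"],1),np.round(r.get_obs()["tcp_rot"],1))
c=r.read_camera("wrist");cv2.imwrite("pics/w2.png",c["frame"])
for b in blobs(mask(c["frame"],"dark"),(150,0,400,330),300,6000): print(np.round(b,0),np.round(plane(ray(c,*b[:2]),6),1))
E
```

```text
clock: 4.85
tcp_pos: [509.0, 124.2, 114.5]
tcp_rot: [-179.9, 0.1, 90.0]
ft_force: [0.6, 0.6, -1.0]
gripper_width: 29.4
finger_force: 39.5
clock: 5.65
tcp_pos: [539.8, -91.8, 114.3]
tcp_rot: [-179.9, 0.0, 90.0]
ft_force: [0.7, 0.9, -0.2]
gripper_width: 28.7
finger_force: 39.5
clock: 6.45
tcp_pos: [563.7, -239.4, 114.6]
tcp_rot: [-179.9, -0.1, 90.0]
ft_force: [0.2, 0.7, -0.4]
gripper_width: 29.1
finger_force: 39.5
[ 563.7 -239.4  114.6] [-1.799e+02 -1.000e-01  9.000e+01]
[ 216.   16.   69.   39. 2125.] [ 524.1 -117.3    6. ]
[ 241.   90.   65.   68. 3445.] [ 537.9 -159.2    6. ]
[ 264.  170.   61.   61. 2887.] [ 551.7 -209.6    6. ]
[287. 227.  58.  34. 756.] [ 567.2 -249.     6. ]
[ 204.  306.  100.   79. 3734.] [ 505.8 -310.8    6. ]
[ 353.  305.   84.   80. 3224.] [ 616.1 -309.8    6. ]
```

View pics/w2.png

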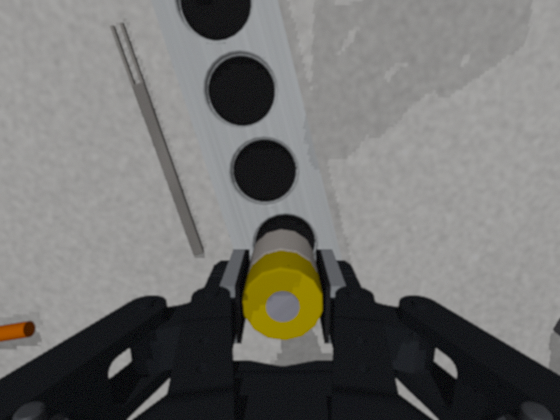

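The wrist view shows the pot upright in the hand. Wells 2–4 are in line, and wells 2 and 3 are within 1 mm of the top-camera fix. Lowering now.

```bash
python3 -m jog '[[26,-0.66,0.05,0,0,0,0],[26,0,0,0.7,0,0,0],[26,0,0,0.8,0,0,0],[26,0,0,0.5,0,0,0],[26,0,0,0.2,0,0,0],[26,0,0,0.16,0,0,0],[26,0,0,0.04,0,0,0],[26,0,0,0,0,0,0]]'; python3 -m jog '[[26,0,0,0.03,0,0,0],[26,0,0,0,0,0,0]]'
```

```text
clock: 7.3
tcp_pos: [566.6, -259.6, 43.9]
tcp_rot: [179.9, 0.0, 90.0]
ft_force: [-0.0, 0.6, -0.4]
gripper_width: 29.0
finger_force: 39.5
clock: 7.5
tcp_pos: [566.4, -259.7, 43.0]
tcp_rot: [179.9, 0.0, 90.0]
ft_force: [0.7, 0.0, -0.2]
gripper_width: 28.6
finger_force: 39.5
```

```bash
python3 -m jog '[[26,0,-0.03,0.04,0,0,0],[26,0,0,0,0,0,0]]';python3 -m jog '[[26,0,0,0.03,0,0,0],[26,0,0,0,0,0,0]]'
```

```text
clock: 7.7
tcp_pos: [565.0, -259.5, 41.3]
tcp_rot: [-180.0, -0.0, 90.0]
ft_force: [0.7, -0.2, -0.2]
gripper_width: 29.2
finger_force: 39.5
clock: 7.9
tcp_pos: [565.0, -259.5, 41.2]
tcp_rot: [180.0, 0.0, 90.0]
ft_force: [-1.7, 0.3, 5.2]
gripper_width: 29.1
finger_force: 40.1
```

```bash
python3 -m jog '[[65,0,0,0,0,0,0],[65,0,0,0,0,0,0],[65,0,0,0,0,0,0],[65,0,0,0,0,0,0],[65,0,0,-0.5,0,0,0],[65,0,0,-0.9,0,0,0],[65,0,0,-0.9,0,0,0],[65,0,0,-0.15,0,0,0]]'; python3 -m jog '[[65,0.9,-0.139,0,0,0,0],[65,0.9,-0.139,0,0,0,0],[65,0.9,-0.139,0,0,0,0],[65,0.9,-0.139,0,0,0,0],[65,0.9,-0.139,0,0,0,0],[65,0.9,-0.139,0,0,0,0],[65,0.9,-0.139,0,0,0,0],[65,0.9,-0.139,0,0,0,0]]'; python3 -m jog '[[65,0.9,-0.139,0,0,0,0],[65,0.9,-0.139,0,0,0,0],[65,0.9,-0.139,0,0,0,0],[65,0.9,-0.139,0,0,0,0],[65,0.9,-0.139,0,0,0,0],[65,0.9,-0.139,0,0,0,0],[65,0.9,-0.139,0,0,0,0],[65,0.9,-0.139,0,0,0,0]]';python3 -m jog '[[70,0,0,0,0,0,0],[70,0,0,0,0,0,0]]'
python3 - <<'E'
from h import *
T=r.read_camera("top");cv2.imwrite("pics/t2.png",cv2.resize(T["frame"][150:270,90:490],(800,240)))
print([np.round(b,1) for b in blobs(mask(T["frame"],"yellow"),(410,170,460,225),15)])
E
```

```text
clock: 8.7
tcp_pos: [567.4, -260.5, 117.2]
tcp_rot: [179.7, 0.1, 90.0]
ft_force: [0.6, -0.1, -1.1]
gripper_width: 65.1
finger_force: 0.0
clock: 9.5
tcp_pos: [530.9, -42.4, 113.0]
tcp_rot: [-179.9, -0.0, 90.0]
ft_force: [-0.3, -0.3, -0.0]
gripper_width: 64.6
finger_force: 0.0
clock: 10.3
tcp_pos: [497.5, 173.4, 113.0]
tcp_rot: [-179.9, 0.0, 90.0]
ft_force: [0.6, 0.3, 0.4]
gripper_width: 65.0
finger_force: 0.0
clock: 10.5
tcp_pos: [497.7, 172.7, 113.1]
tcp_rot: [-179.9, 0.0, 90.1]
ft_force: [0.0, -0.5, -0.2]
gripper_width: 69.9
finger_force: 0.0
[array([437.1, 193.9,  20. ,  19. , 243. ])]
```

View pics/t2.png

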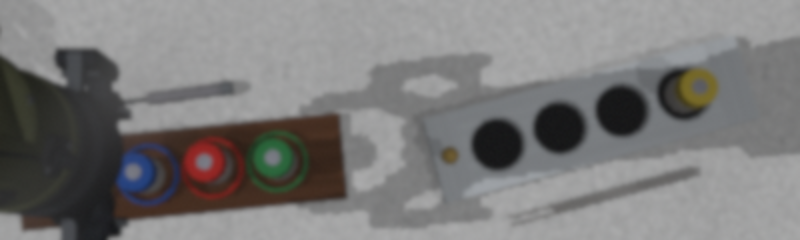

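The yellow pot stands upright in well 4, at about (437,194) in the full frame. Next is blue.

```bash
python3 -m jog '[[70,0,0.02,0.7,0,0,0],[70,0,0,0.8,0,0,0],[70,0,0,0.5,0,0,0],[70,0,0,0.3,0,0,0],[70,0,0,0.1,0,0,0],[70,0,0,0,0,0,0]]'; python3 -m jog '[[26,0,0,0,0,0,0],[26,0,0,0,0,0,0],[26,0,0,0,0,0,0],[26,0,0,0,0,0,0],[26,0,0,0,0,0,0],[26,0,0,0,0,0,0]]' 40; python3 -m jog '[[26,0,0,-0.4,0,0,0],[26,0,0,-0.8,0,0,0],[26,0,0,-0.8,0,0,0],[26,0,0,-0.4,0,0,0],[26,-0.5,0.07,0,0,0,0],[26,-0.9,0.125,0,0,0,0],[26,-0.9,0.125,0,0,0,0],[26,-0.9,0.125,0,0,0,0]]'; python3 -m jog '[[26,-0.9,0.125,0,0,0,0],[26,-0.9,0.125,0,0,0,0],[26,-0.9,0.125,0,0,0,0],[26,-0.9,0.125,0,0,0,0],[26,-0.9,0.125,0,0,0,0],[26,-0.9,0.125,0,0,0,0],[26,-0.9,0.125,0,0,0,0],[26,-0.9,0.125,0,0,0,0]]'; python3 -m jog '[[26,-0.9,0.125,0,0,0,0],[26,-0.9,0.125,0,0,0,0],[26,-0.54,0.07,0,0,0,0],[26,0,0,0,0,0,0],[26,0,0,0,0,0,0]]'
```

```text
clock: 11.15
tcp_pos: [498.9, 171.9, 41.7]
tcp_rot: [-180.0, 0.0, 90.0]
ft_force: [0.7, -1.1, 0.5]
gripper_width: 70.0
finger_force: 0.0
clock: 11.75
tcp_pos: [499.5, 172.7, 42.7]
tcp_rot: [179.9, -0.0, 90.0]
ft_force: [-0.8, -0.6, 6.1]
gripper_width: 28.9
finger_force: 39.5
clock: 12.55
tcp_pos: [511.2, 74.5, 112.6]
tcp_rot: [-179.9, 0.1, 90.0]
ft_force: [0.8, 0.1, 0.4]
gripper_width: 29.1
finger_force: 39.5
clock: 13.35
tcp_pos: [540.9, -141.4, 112.4]
tcp_rot: [-179.8, -0.0, 90.0]
ft_force: [0.2, 0.2, -1.0]
gripper_width: 28.7
finger_force: 39.5
clock: 13.85
tcp_pos: [551.0, -209.5, 113.0]
tcp_rot: [-179.9, -0.1, 90.0]
ft_force: [-0.5, -0.3, -0.1]
gripper_width: 28.8
finger_force: 39.5
```

```bash
python3 -m jog '[[26,0,0.01,0.7,0,0,0],[26,0,0,0.8,0,0,0],[26,0,0,0.5,0,0,0],[26,0,0,0.2,0,0,0],[26,0,0,0.1,0,0,0],[26,0,0,0.02,0,0,0],[26,0,0,0,0,0,0]]'; python3 -m jog '[[26,0,0,0.03,0,0,0],[26,0,0,0,0,0,0]]'; python3 -m jog '[[26,0,0,0.03,0,0,0],[26,0,0,0,0,0,0]]' | grep -E 'pos|force'
```

```text
clock: 14.55
tcp_pos: [552.9, -209.6, 45.0]
tcp_rot: [179.9, 0.0, 90.1]
ft_force: [-0.8, 0.1, -1.1]
gripper_width: 29.0
finger_force: 39.5
clock: 14.75
tcp_pos: [552.7, -209.9, 43.9]
tcp_rot: [179.9, 0.0, 90.0]
ft_force: [0.8, 0.0, -0.3]
gripper_width: 29.0
finger_force: 39.5
tcp_pos: [552.6, -209.9, 42.7]
ft_force: [0.1, -0.9, 0.9]
finger_force: 39.7
```

```bash
python3 -m jog '[[26,0,-0.03,0.03,0,0,0],[26,0,0,0,0,0,0]]' | grep -E 'pos|force'
```

```text
tcp_pos: [552.5, -209.9, 42.6]
ft_force: [-0.1, 0.9, 5.6]
finger_force: 40.1
```

```bash
python3 -m jog '[[70,0,0,0,0,0,0],[70,0,0,0,0,0,0],[70,0,0,0,0,0,0],[70,0,0,0,0,0,0],[70,0,0,-0.5,0,0,0],[70,0,0,-0.9,0,0,0],[70,0,0,-0.9,0,0,0],[70,0,0,-0.1,0,0,0]]'; python3 -m jog '[[70,0.91,-0.128,0,0,0,0],[70,0.91,-0.128,0,0,0,0],[70,0.91,-0.128,0,0,0,0],[70,0.91,-0.128,0,0,0,0],[70,0.91,-0.128,0,0,0,0],[70,0.91,-0.128,0,0,0,0]]'; python3 -m jog '[[70,0.91,-0.128,0,0,0,0],[70,0.91,-0.128,0,0,0,0],[70,0.91,-0.128,0,0,0,0],[70,0.91,-0.128,0,0,0,0],[70,0.91,-0.128,0,0,0,0],[70,0.91,-0.128,0,0,0,0],[70,0,0,0,0,0,0],[70,0,0,0,0,0,0]]'
python3 - <<'E'
from h import *
T=r.read_camera("top");cv2.imwrite("pics/t3.png",cv2.resize(T["frame"][150:270,90:490],(800,240)))
E
```

```text
clock: 15.95
tcp_pos: [553.6, -210.6, 116.8]
tcp_rot: [179.7, 0.1, 90.0]
ft_force: [0.8, -0.0, -0.3]
gripper_width: 69.6
finger_force: 0.0
clock: 16.55
tcp_pos: [527.4, -44.8, 112.6]
tcp_rot: [-179.9, -0.0, 90.0]
ft_force: [0.9, 0.7, -0.2]
gripper_width: 70.0
finger_force: 0.0
clock: 17.35
tcp_pos: [504.6, 118.1, 112.8]
tcp_rot: [-179.9, 0.0, 90.1]
ft_force: [-0.8, 0.1, -0.2]
gripper_width: 70.0
finger_force: 0.0
```

View pics/t3.png

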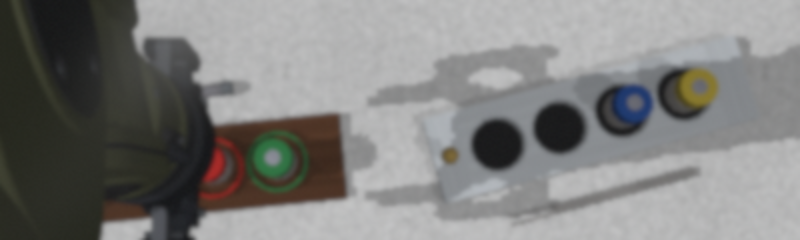

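Blue and yellow both stand in their wells. Next is red.

```bash
python3 -m jog '[[70,0,0.04,0.7,0,0,0],[70,0,0,0.8,0,0,0],[70,0,0,0.5,0,0,0],[70,0,0,0.3,0,0,0],[70,0,0,0.1,0,0,0],[70,0,0,0,0,0,0]]'; python3 -m jog '[[26,0,0,0,0,0,0],[26,0,0,0,0,0,0],[26,0,0,0,0,0,0],[26,0,0,0,0,0,0],[26,0,0,0,0,0,0],[26,0,0,0,0,0,0]]' 40; python3 -m jog '[[26,0,0,-0.4,0,0,0],[26,0,0,-0.8,0,0,0],[26,0,0,-0.8,0,0,0],[26,0,0,-0.4,0,0,0],[26,-0.5,0.09,0,0,0,0],[26,-0.9,0.09,0,0,0,0],[26,-0.9,0.09,0,0,0,0],[26,-0.9,0.09,0,0,0,0]]'; python3 -m jog '[[26,-0.9,0.09,0,0,0,0],[26,-0.9,0.09,0,0,0,0],[26,-0.9,0.09,0,0,0,0],[26,-0.9,0.09,0,0,0,0],[26,-0.9,0.09,0,0,0,0],[26,-0.9,0.09,0,0,0,0],[26,-0.65,0.09,0,0,0,0],[26,0,0,0,0,0,0]]'; python3 -m jog '[[26,0,0,0,0,0,0]]'
```

```text
clock: 18.0
tcp_pos: [506.4, 117.4, 41.4]
tcp_rot: [-180.0, 0.0, 90.0]
ft_force: [-0.3, -0.2, 0.0]
gripper_width: 70.2
finger_force: 0.0
clock: 18.6
tcp_pos: [507.0, 118.1, 42.4]
tcp_rot: [179.9, -0.0, 90.0]
ft_force: [-0.1, -0.3, 5.4]
gripper_width: 28.7
finger_force: 39.5
clock: 19.4
tcp_pos: [516.4, 20.2, 112.6]
tcp_rot: [-179.9, 0.0, 90.0]
ft_force: [-0.2, -1.2, 0.1]
gripper_width: 29.0
finger_force: 39.6
clock: 20.2
tcp_pos: [535.6, -162.6, 112.4]
tcp_rot: [-179.9, 0.0, 89.8]
ft_force: [0.0, -0.5, -0.9]
gripper_width: 28.8
finger_force: 39.6
clock: 20.3
tcp_pos: [535.1, -160.0, 112.5]
tcp_rot: [-179.9, -0.1, 89.9]
ft_force: [-0.6, 0.2, -0.8]
gripper_width: 28.5
finger_force: 39.6
```

```bash
python3 -m jog '[[26,0.02,0.03,0.7,0,0,0],[26,0,0,0.8,0,0,0],[26,0,0,0.5,0,0,0],[26,0,0,0.2,0,0,0],[26,0,0,0.1,0,0,0],[26,0,0,0.02,0,0,0],[26,0,0,0.03,0,0,0],[26,0,0,0,0,0,0]]'; python3 -m jog '[[26,0,0,0.03,0,0,0],[26,0,0,0,0,0,0]]' | grep -E 'pos|force'; python3 -m jog '[[26,0,0,0.03,0,0,0],[26,0,0,0,0,0,0]]' | grep -E 'pos|force'
```

```text
clock: 21.1
tcp_pos: [537.6, -159.1, 43.7]
tcp_rot: [179.9, 0.0, 90.0]
ft_force: [-0.4, 0.4, -1.0]
gripper_width: 29.1
finger_force: 39.6
tcp_pos: [537.3, -159.1, 42.4]
ft_force: [0.6, 0.8, 0.7]
finger_force: 39.6
tcp_pos: [537.3, -159.1, 42.4]
ft_force: [-1.3, 0.9, 6.7]
finger_force: 40.3
```

```bash
python3 -m jog '[[70,0,0,0,0,0,0],[70,0,0,0,0,0,0],[70,0,0,0,0,0,0],[70,0,0,0,0,0,0],[70,0,0,-0.5,0,0,0],[70,0,0,-0.9,0,0,0],[70,0,0,-0.9,0,0,0],[70,0,0,-0.1,0,0,0]]'; python3 -m jog '[[70,0.94,-0.118,0,0,0,0],[70,0.94,-0.118,0,0,0,0],[70,0.94,-0.118,0,0,0,0],[70,0.94,-0.118,0,0,0,0],[70,0.94,-0.118,0,0,0,0],[70,0.94,-0.118,0,0,0,0],[70,0.94,-0.118,0,0,0,0],[70,0.94,-0.118,0,0,0,0]]'; python3 -m jog '[[70,0,0,0,0,0,0],[70,0,0,0,0,0,0]]'
python3 - <<'E'
from h import *
T=r.read_camera("top")["frame"];W=r.read_camera("wrist")["frame"]
cv2.imwrite("pics/t4.png",cv2.vconcat([cv2.resize(T[150:270,90:490],(800,240)),W[100:400,:].copy() if 0 else cv2.resize(W,(800,600))[200:540]]))
E
```

```text
clock: 22.3
tcp_pos: [539.5, -159.7, 116.4]
tcp_rot: [179.7, 0.1, 90.0]
ft_force: [0.4, -0.3, 0.1]
gripper_width: 70.2
finger_force: 0.0
clock: 23.1
tcp_pos: [507.9, 67.7, 112.4]
tcp_rot: [-179.9, 0.0, 90.0]
ft_force: [0.1, -0.8, -0.8]
gripper_width: 69.9
finger_force: 0.0
clock: 23.3
tcp_pos: [508.1, 66.9, 112.5]
tcp_rot: [-179.9, 0.0, 90.1]
ft_force: [0.1, -0.6, 0.3]
gripper_width: 69.8
finger_force: 0.0
```

View pics/t4.png

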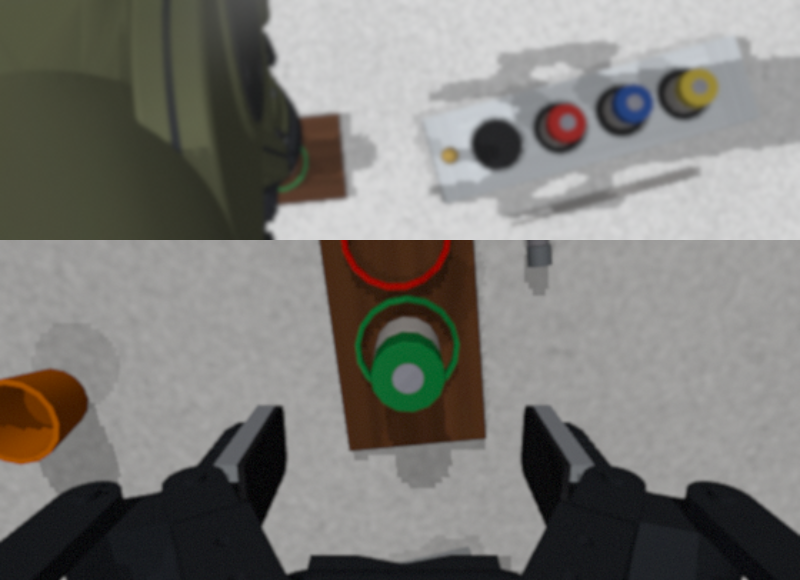

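Red, blue and yellow stand in wells 2–4, and the green cap is centred between the open fingers. Now green.

```bash
python3 -m jog '[[70,0,0,0.7,0,0,0],[70,0,0,0.8,0,0,0],[70,0,0,0.5,0,0,0],[70,0,0,0.3,0,0,0],[70,0,0,0.1,0,0,0],[70,0,0,0,0,0,0]]'; python3 -m jog '[[26,0,0,0,0,0,0],[26,0,0,0,0,0,0],[26,0,0,0,0,0,0],[26,0,0,0,0,0,0],[26,0,0,0,0,0,0],[26,0,0,0,0,0,0]]' 40; python3 -m jog '[[26,0,0,-0.4,0,0,0],[26,0,0,-0.8,0,0,0],[26,0,0,-0.8,0,0,0],[26,0,0,-0.4,0,0,0],[26,-0.5,0.06,0,0,0,0],[26,-0.9,0.06,0,0,0,0],[26,-0.9,0.06,0,0,0,0],[26,-0.9,0.06,0,0,0,0]]'; python3 -m jog '[[26,-0.9,0.06,0,0,0,0],[26,-0.9,0.06,0,0,0,0],[26,-0.87,0.06,0,0,0,0],[26,0,0,0,0,0,0],[26,0,0,0,0,0,0]]'
```

```text
clock: 24.0
tcp_pos: [508.7, 66.1, 41.1]
tcp_rot: [-180.0, 0.0, 90.0]
ft_force: [-0.5, 0.9, -0.5]
gripper_width: 69.9
finger_force: 0.0
clock: 24.6
tcp_pos: [509.3, 66.7, 42.0]
tcp_rot: [179.9, -0.0, 90.0]
ft_force: [-0.9, 0.0, 6.5]
gripper_width: 29.0
finger_force: 39.5
clock: 25.4
tcp_pos: [515.0, -31.1, 112.2]
tcp_rot: [-179.9, 0.0, 90.0]
ft_force: [-0.3, -0.1, -0.2]
gripper_width: 28.7
finger_force: 39.5
clock: 25.9
tcp_pos: [520.4, -110.4, 112.2]
tcp_rot: [-179.9, -0.0, 89.9]
ft_force: [-0.6, 0.0, -1.3]
gripper_width: 28.9
finger_force: 39.5
```

```bash
python3 -m jog '[[26,0.02,0.06,0.7,0,0,0],[26,0,0,0.8,0,0,0],[26,0,0,0.5,0,0,0],[26,0,0,0.2,0,0,0],[26,0,0,0.1,0,0,0],[26,0,0,0.02,0,0,0],[26,0,0,0.03,0,0,0],[26,0,0,0,0,0,0]]'; python3 -m jog '[[26,0,0,0.03,0,0,0],[26,0,0,0,0,0,0]]' | grep -E 'pos|force'; python3 -m jog '[[26,0,0,0.03,0,0,0],[26,0,0,0,0,0,0]]' | grep -E 'pos|force'
```

```text
clock: 26.7
tcp_pos: [523.7, -108.9, 43.3]
tcp_rot: [179.9, 0.0, 90.0]
ft_force: [0.2, -0.1, -0.0]
gripper_width: 28.6
finger_force: 39.5
tcp_pos: [523.3, -108.9, 42.1]
ft_force: [0.0, -0.6, 1.4]
finger_force: 39.6
tcp_pos: [523.3, -109.0, 42.0]
ft_force: [-1.5, 0.7, 7.6]
finger_force: 40.4
```

Green is in contact with the well floor. I'll release, rise, move clear and check.

```bash
python3 -m jog '[[70,0,0,0,0,0,0],[70,0,0,0,0,0,0],[70,0,0,0,0,0,0],[70,0,0,0,0,0,0],[70,0,0,-0.5,0,0,0],[70,0,0,-0.9,0,0,0],[70,0,0,-0.9,0,0,0],[70,0,0,-0.9,0,0,0]]'; python3 -m jog '[[70,0.9,0,-0.3,0,0,0],[70,0.9,0,-0.3,0,0,0],[70,0.9,0,0,0,0,0],[70,0.9,0,0,0,0,0],[70,0.9,0,0,0,0,0],[70,0.9,0,0,0,0,0],[70,0.9,0,0,0,0,0],[70,0,0,0,0,0,0]]'
python3 - <<'E'
from h import *
T=r.read_camera("top");S=r.read_camera("scene")
cv2.imwrite("pics/end.png",cv2.vconcat([cv2.resize(T["frame"][150:270,290:490],(800,480))[:330],cv2.resize(S["frame"][180:280,100:260],(800,500))[:270] if 0 else cv2.resize(S["frame"][190:275,100:270],(540,270)).copy() if 0 else cv2.copyMakeBorder(cv2.resize(S["frame"][190:275,100:270],(540,270)),0,0,0,260,0)]))
W=np.array([[564.9,-260],[551.1,-209.7],[537.2,-159.3],[523.6,-109.2]])
h=cv2.cvtColor(T["frame"],cv2.COLOR_BGR2HSV)
for n,w in zip(("yellow","blue","red","green"),W):
    b=max(blobs(mask(T["frame"],n),(310,165,475,250),40),key=lambda b:b[4])
    p=plane(ray(T,b[0],b[1]),50);print(n,np.round(b,1),np.round(p[:2]-w,1))
E
```

```text
clock: 27.9
tcp_pos: [522.8, -108.8, 137.6]
tcp_rot: [-180.0, -0.0, 90.0]
ft_force: [0.3, 0.7, -0.7]
gripper_width: 70.1
finger_force: 0.0
clock: 28.7
tcp_pos: [523.0, 82.8, 154.8]
tcp_rot: [180.0, -0.1, 90.2]
ft_force: [-0.1, 0.4, 0.0]
gripper_width: 69.9
finger_force: 0.0
yellow [437.1 193.9  20.   19.  241. ] [-2.   3.7]
blue [405.3 201.9  20.   19.  230. ] [-0.6  2.5]
red [372.2 211.8  20.   20.  252. ] [-2.   2.9]
green [340.2 220.2  18.   19.  190. ] [-1.5  1.8]
```

View pics/end.png

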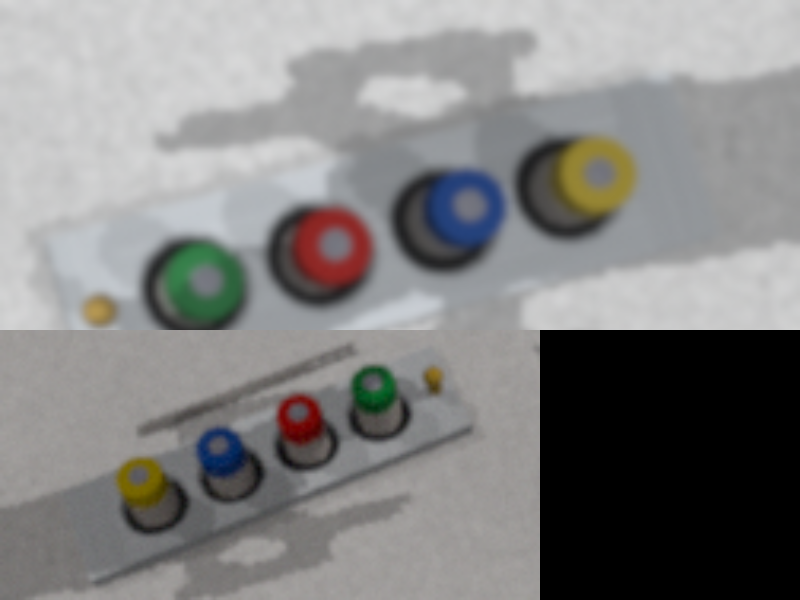

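Both views show all four pots upright in their wells. From the block's peg the order is green, red, blue, yellow, which is the required reversal, and each is within about 4 mm of its well's centre.

```bash
python3 -c "
from station import r
print(r.finish_job())"
```

```text
the job is handed in; nothing more can be done
None
```

I moved all four pots into the block in reverse order (green, red, blue, yellow from its peg) and handed the job in; they stood upright within about 4 mm of their well centres in the last camera check, at about 29 s, but the hand-in returned no verdict.

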